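# Load-test a coil spring on the bench spring tester

### The job

Take the tall, slim spring from the tray, stand it on the spring tester's plate so that it sits fully down over the spigot, and let go of it. Then press straight down on its cap to 15 newtons, when the cap is level with the post on the plate, hold it there for a good second and ease off, without ever pressing harder: the drag needle must be left between the dial's two long ticks, and the spring standing free on the plate. Keep your fingers off the dial, and leave the other spring, the weight and the bottle alone.

Things in the scene. Friction and masses are not known exactly. Their poses are not given: they have to be found in the camera images.
- tester: Spring tester: a grey box fixed to the bench, 130 mm wide (its y), 250 mm long (its x, from 67 mm behind to 183 mm ahead of the origin) and 50 mm high. Origin at the bench surface under the axis of the load plate; z up, x points from the plate towards the dial. Its load plate stands above the box, the dial lies face up on it.
- plate_seat (a point): Centre of the top face of the tester's round steel load plate (92 mm across), 78 mm above the bench when unloaded; moves with the plate, axes as the tester's. The plate floats: a 1 N push takes it down 1 to 9 mm, not known beforehand, until it bears on the load cell; from there 6 N per mm. A steel spigot stands on it: 11 mm in diameter and 9 mm high, its top 4 mm tapering to 6 mm.
- dial (a point): Centre of the tester's round dial face, 112 mm across, 118 mm ahead of the tester's origin, 55 mm above the bench; its needles turn 2 to 7 mm above it. The black needle shows the load on the plate: 0.1 rad per newton, clockwise from above, zero when it points along the tester's -y. Two long ticks stand at 13 N and 17 N. Keep off it.
- post_top (a point): Top of the height post on the plate: an aluminium pin 8 mm in diameter and 59 mm high, 39 mm from the plate centre towards the dial (tester's +x). It sinks with the plate. A spring pressed to its rated 15 N has sunk about 5 mm relative to the plate and its cap top is then level with the top of the post, 59 mm above the plate.
- spring: The tall, slim spring unit to be tested, loose, about 55 g, 64 mm high. Origin at the centre of its underside, z up its axis. From below: a dark steel foot ring 34 mm across, 10 mm high, with a 14 mm bore that fits over the spigot; steel coils 30 mm across; a sliding dark steel cap, round, 32 mm across, from 46 mm up to its flat top at 64 mm.
- spring_top (a point): Centre of the flat top of the spring's cap, 64 mm above its underside when free; goes down as the spring is compressed, 1 mm for every 3 N, at most 8.5 mm.
- drag_needle (a joint): Angle of the drag needle, the shorter brass one above the black needle, which pushes it along; it stays at the highest reading. In rad, zero and sense as the black needle, 0.1 rad per newton of the highest load (it shows about 0.5 N less than the push on the cap); starts somewhere between 0 and 0.4.
- short_spring: The other spring, short and stout: 42 mm in diameter and 36 mm high, loose, in the same tray. Origin at the centre of its underside. To be left alone.
- tray: Shallow grey tray, 130 mm (x) by 200 mm (y) by 14 mm high, 4 mm walls, floor 5 mm above the bench, fixed, the two springs standing in it about 48 mm either side of its centre along its y. Origin at the centre of its underside.
- weight: Brass test weight, 38 mm in diameter and 58 mm high, standing loose on the bench; origin at the centre of its underside. To be left alone.
- flux: White bottle, 44 mm in diameter and 100 mm high, standing loose on the bench beyond the work; origin at the centre of its underside. To be left alone.
There are look-alikes about, which are no part of the job. What is shaped like the spring but pink or turquoise is not meant.

How it is judged (in metres and radians):
On the way, in this order (a step that is already met when the one before it is completed fails the run):
1. the tall spring stands fully down over the spigot on the plate, let go, before the pressing (horizontal distance between spring and plate_seat below 0.004 m and z of spring in the frame of plate_seat between -0.003 and 0.003 m and angle between spring's own z axis and vertical below 0.06 rad and contact force between the fingers and spring below 0.1 N and value of joint drag_needle below 1.27 rad), for 0.2 s.
2. the seated spring is kept pressed with 13 to 17 N (compressed 4.2 to 5.7 mm) for 0.9 s (horizontal distance between spring and plate_seat below 0.004 m and z of spring in the frame of plate_seat between -0.003 and 0.003 m and angle between spring's own z axis and vertical below 0.06 rad and z of spring_top in the frame of plate_seat between 0.0583 and 0.0598 m), for 0.9 s.
At the end, for the whole second after the job is handed in: The tall spring stands at rest, let go and uncompressed, on the plate over the spigot (within 4 mm sideways, 3 mm in height, 0.06 rad), and the drag needle is left between the long ticks (1.27 to 1.73 rad, that is 13 to 17 N) (horizontal distance between spring and plate_seat below 0.004 m and z of spring in the frame of plate_seat between -0.003 and 0.003 m and angle between spring's own z axis and vertical below 0.06 rad and contact force between the fingers and spring below 0.1 N and z of spring_top in the frame of plate_seat above 0.063 m and value of joint drag_needle between 1.27 and 1.73 rad and linear speed of spring below 0.01 m/s); the robot touches nothing.
It fails at once if the spring is overloaded while it stands on the plate (compressed beyond 6.3 mm, about 19 N) (z of spring_top in the frame of plate_seat below 0.0577 m and horizontal distance between spring and plate_seat below 0.01 m).
It fails at once if the drag needle is driven past the upper tick (value of joint drag_needle above 1.8 rad).
It fails at once if the other spring, the weight or the bottle is moved more than 20 mm (distance of any of short_spring, weight, flux from where it was at the start of the episode above 0.02 m).
It fails at once if the fingers press on the tester (its dial, needles or plate) (contact force between the fingers and tester above 3 N).
It also fails if it takes over 58 s, if anything falls off the work surface, if the arm or the gripper's body presses on something with over 40 N, if the wrist force passes 120 N, or if a joint passes its speed limit or range.

### The arm

A 6-joint arm with a two-finger parallel gripper is mounted at the origin on the work surface. World frame = base frame: x ahead of the robot, y to its left, z up, the work surface at z = 0. Lengths are in mm, angles in rad, forces in N, time in s.
With the tool pointing down it reaches from about 350 to 875 mm from the base axis. Payload 4.2 kg.
Tool frame: the origin (TCP) lies midway between the tips of the shut fingers; the grasp point (between the pads) lies 19 mm behind it; x points along the fingers, y is the direction in which the jaws open and shut, and the axes are right-handed (so a half turn about x gives the same grasp; the last joint's range is limited). The gripper opens to 85 mm and grips with 20 to 120 N. Pads are 22 mm wide; open, the fingers measure 114 mm over their backs; the gripper's body (76 mm by 85 mm) begins 54 mm behind the grasp point. The pads swing forward as they close: fully open they stand 13 mm farther back than shut.
Start: joints at [1.444, 0.385, 0.008, 0, -1.194, -0.259], TCP at [235.155, 579.052, 231.312] pointing down, gripper open.
Joint ranges: [-3.14, 3.14], [-1.21, 2.06], [-1.07, 1.41], [-3.16, 2.05], [-2.99, -0.16], [-3.1, 3.1]. Speed limits (rad/s): [2.79, 2.79, 3.14, 3.14, 3.14, 3.14].

### API

Orientations are given as a unit quaternion [x, y, z, w].
In Python, from bench import readout, imaging, arm gives the robot as it stands.
- The arm moves only by the tool arm_command, never from a script. Its argument "increments" is a list of rows, each a list of 3 entries, a list of its own where there are three numbers: the turn, a rotation vector about the world's x, y, z in degrees, then the shift along the world's x, y, z in mm, then the closure, from 0 (fully open) to 1 (shut). In form: [[[ax, ay, az], [tx, ty, tz], fingers], ...]. A call has exactly 5 rows; each row is the pose to reach, as a shift and turn from the pose measured when the call began; what a row does not reach only later rows make up. A row lasts 1/10 s, in which the tool goes at most 50 mm and 8.59 degrees, less where a joint would pass 70% of its speed; a pose out of reach is approached as far as the arm can. A call with a gripper value outside its range is refused whole. The fingers move at their own pace and stop on an object; the grip force is fixed at half the most. Time passes only in rows, so rows that repeat a pose let the fingers close, or fill a call up. It gives the time, the measured TCP pose, the force and the opening at its end, in the units of the state.
- readout.read_state(): the state, without advancing time (a new reading comes with each control period).
- imaging.get_image(name): name is "scene" or "top" or "wrist"; returns (picture, depth): 400x640x3 uint8, blue, green, red; 400x640 float32, mm along the optical axis (not along the pixel's ray), 0 where there is no reading.
- imaging.camera_info(name): a dict with "vfov" (degrees; the focal length in pixels is half the picture's height over the tangent of half this angle, whatever the lens; pixels are square), "cx", "cy" (the principal point, pixels), "eye" and "rotation" of the camera in the world; the wrist camera has in their place "T_tool_cam" (4x4, takes a point from camera to tool coordinates, whose origin is the TCP and whose axes are the tool frame's). Camera axes: x right, y down, z forward; pixel columns grow to the right and rows downward; lengths in mm; the calibration is good to about 2 mm. The wrist camera is an equidistant fisheye: a pixel r from the principal point sees the ray r / f radians off the axis. A picture is of the moment at which its call begins: read the wrist's pose just before it. camera_info takes no time and is no camera call.
- arm.job_done(): hands the job in, once; it reports no verdict.
The state is a dict: "clock": time; "joints": joint angles; "joint_vel": joint speeds; "joint_efforts": joint torques, N m; "position": TCP position; "ee_rot": TCP orientation; "contact_force": force on the tool from outside, world axes, zero at the start; "wrist_torque": the same for the moment, N m; "gripper_width": finger opening in mm.
Only numpy, scipy, OpenCV 4.12 (cv2) and the standard library are available. Lean on these libraries where they do the work, as an engineer would, in place of code of your own. Each camera call takes 0.05 s, during which the arm holds its last target. There are 200 camera calls.

## Working session

There is one attempt and no reset: what is moved stays moved. The work goes in short steps, Python scripts to look and compute and a tool call to move; the robot and the scene stay as the last step left them, time stands still between calls to the robot, and variables do not carry over. Pictures are saved under pics/ and viewed, about 8 in all and at most 12, crops included, and the job is handed in when it is done.

Besides the shell and the picture viewer there is one more tool, called after "Request:" as name(argument=value, ...), one argument or row to a line, values as JSON. arm_command: Moves the arm, as the interface text tells. Its arguments: {"type":"object","properties":{"increments":{"type":"array","items":{"type":"array"}}},"required":["increments"]}

```bash
ls; mkdir -p pics
cat > h.py <<'E'
import numpy as np, cv2
from bench import readout, imaging, arm
from scipy.spatial.transform import Rotation as R
def cam(name):
    c=imaging.camera_info(name); f=200/np.tan(np.radians(c['vfov'])/2)
    return c,f
def cloud(name,depth,info=None):
    c,f=cam(name); v,u=np.mgrid[:400,:640]
    p=np.stack([(u-c['cx'])/f*depth,(v-c['cy'])/f*depth,depth],-1)
    return p@np.array(c['rotation']).T+np.array(c['eye'])
E
python3 - <<'E'
from h import *
s=readout.read_state(); print(s)
for n in ['top','scene','wrist']:
    print(n,imaging.camera_info(n))
for n in ['top','scene']:
    im,d=imaging.get_image(n); cv2.imwrite(f'pics/{n}0.png',im); np.save(f'{n}_d.npy',d)
E
```

```text
pics
{'clock': 0.0, 'joints': array([ 1.44361299e+00,  3.85555096e-01,  6.59399390e-03, -5.00102146e-04,
       -1.19404783e+00, -2.58570438e-01]), 'joint_vel': array([ 0.00053869, -0.00031745,  0.00132882, -0.00092831, -0.00043689,
        0.00018921]), 'joint_efforts': array([-1.04286278e-04, -3.92285943e+01,  1.88402259e+01,  4.18636411e+00,
       -4.56016656e-03,  9.88057636e-08]), 'position': array([234.93668687, 578.50173249, 230.20988105]), 'ee_rot': array([-0.69386921,  0.13639582,  0.69409447,  0.13481307]), 'contact_force': array([-0.49745433, -0.24061021, -0.24254367]), 'wrist_torque': array([ 0.05176076, -0.0597107 ,  0.0053815 ]), 'gripper_width': 85.61474465735029}
top {'vfov': 54.23943038028381, 'cx': 316.5647856694262, 'cy': 205.63624603758785, 'eye': array([503.97394911,  16.09779396, 846.88303649]), 'rotation': array([-0.70215448,  0.70826558, -0.05567611,  0.04731937])}
scene {'vfov': 46.78223294240308, 'cx': 316.7285588386006, 'cy': 198.66422279968313, 'eye': array([1024.67318012, -508.85854109,  703.54178437]), 'rotation': array([ 0.86580022,  0.29646129, -0.12460853, -0.3833711 ])}
wrist {'vfov': 65.70646984690485, 'cx': 316.99944051789504, 'cy': 202.14076573576625, 'T_tool_cam': array([[-6.89176373e-04, -3.20080992e-01,  9.47389932e-01,
        -1.43879827e+02],
       [ 9.99999239e-01,  7.48547717e-04,  9.80347915e-04,
         3.17697749e-01],
       [-1.02295730e-03,  9.47389887e-01,  3.20080233e-01,
        -8.31295683e+01],
       [ 0.00000000e+00,  0.00000000e+00,  0.00000000e+00,
         1.00000000e+00]])}
```

View pictures.

View pics/top0.png

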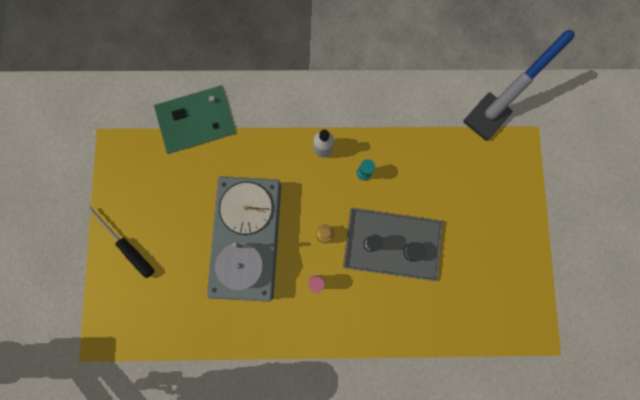

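View pics/scene0.png

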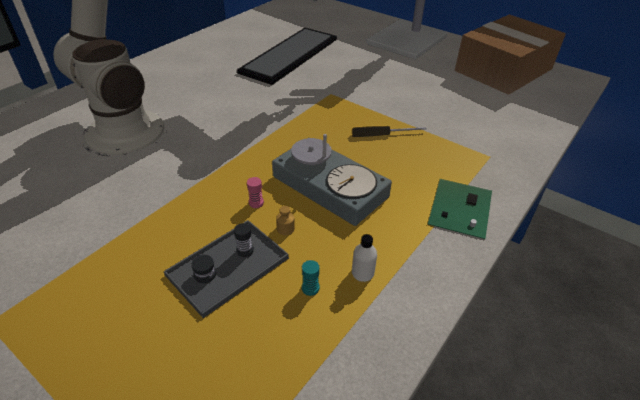

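```bash
cat >> h.py <<'E'
def cloud(name,depth):
    c,f=cam(name); v,u=np.mgrid[:400,:640]
    p=np.stack([(u-c['cx'])/f*depth,(v-c['cy'])/f*depth,depth],-1)
    return p@R.from_quat(c['rotation']).as_matrix().T+np.array(c['eye'])
def blob(P,win,lo,hi):
    u0,v0,u1,v1=win; Q=P[v0:v1,u0:u1].reshape(-1,3)
    return Q[(Q[:,2]>lo)&(Q[:,2]<hi)]
def circ(q):
    (c,r)=cv2.minEnclosingCircle(q[:,:2].astype(np.float32)); return np.round(c,1),round(r,1),np.round(np.median(q[:,2]),1),len(q),np.round(q[:,:2].mean(0),1)
E
python3 - <<'E'
from h import *
for n in ['top','scene']:
    P=cloud(n,np.load(f'{n}_d.npy'))
    W=dict(top=dict(mat=(300,300,340,340),spring=(355,228,390,258),short=(395,235,430,268),weight=(312,222,336,245),pink=(305,272,330,295),flux=(308,125,340,160),plate=(205,235,270,295),tester=(200,170,290,305),dial=(215,178,275,238)),
     scene=dict(mat=(200,330,240,350),spring=(230,220,258,260),short=(190,250,220,282),plate=(285,135,335,170),tester=(270,135,392,222)))[n]
    for k,(w) in W.items():
        lo,hi={'mat':(-20,20),'spring':(60,80),'short':(33,50),'plate':(72,84),'tester':(44,54),'weight':(50,66),'pink':(50,80),'flux':(60,120),'dial':(53,64)}[k]
        q=blob(P,w,lo,hi)
        print(n,k,circ(q))
        if k=='tester': print(cv2.minAreaRect(q[:,:2].astype(np.float32)))
# post
P=cloud('top',np.load('top_d.npy')); q=blob(P,(205,225,270,295),100,150); print('post',len(q),q.mean(0) if len(q) else '')
q=blob(cloud('scene',np.load('scene_d.npy')),(310,125,340,165),100,150); print('post',len(q),q.mean(0) if len(q) else '')
im=cv2.imread('pics/top0.png'); cv2.imwrite('pics/z.png',cv2.resize(im[165:310,195:455],None,fx=3,fy=3,interpolation=2))
E
```

```text
top mat (array([387. ,   1.6]), 57.1, np.float64(0.5), 1591, array([386.6,   1.6]))
top spring (array([ 544.4, -109.1]), 15.9, np.float64(67.3), 202, array([ 544.1, -108.8]))
top short (array([ 526.3, -198.8]), 19.9, np.float64(39.4), 300, array([ 526.3, -198.1]))
top weight (array([565.6, -10.8]), 10.7, np.float64(57.2), 93, array([565.6, -10.6]))
top pink (array([463.1,   8.9]), 15.8, np.float64(63.5), 206, array([463.3,   9.1]))
top flux (array([757.6,  -8.8]), 21.1, np.float64(73.8), 320, array([752.8,  -8.6]))
top plate (array([500.4, 159.3]), 45.9, np.float64(77.5), 1710, array([499.2, 159.1]))
top tester (array([558.2, 155.3]), 137.7, np.float64(49.9), 4862, array([561.2, 152.2]))
((557.9371948242188, 155.84335327148438), (130.15956115722656, 249.36997985839844), 86.25809478759766)
top dial (array([610.3, 158.6]), 65.7, np.float64(54.4), 1729, array([617.4, 152.4]))
scene mat (array([ 648.5, -274.3]), 39.5, np.float64(0.7), 792, array([ 648.6, -274.7]))
scene spring (array([ 547.5, -108. ]), 16.8, np.float64(67.8), 202, array([ 548.8, -109.9]))
scene short (array([ 528.3, -197.4]), 20.9, np.float64(39.6), 329, array([ 530.4, -199. ]))
scene plate (array([501.7, 160.9]), 48.6, np.float64(78.3), 795, array([504.3, 155.7]))
scene tester (array([575.1, 123.1]), 143.2, np.float64(50.3), 2403, array([576.6, 136.1]))
((577.010498046875, 140.9290313720703), (256.71893310546875, 223.52236938476562), 44.661930084228516)
post 28 [538.93273621 155.19426112 127.30495077]
post 54 [542.76011324 156.68984492 122.04742658]
```

View pics/z.png

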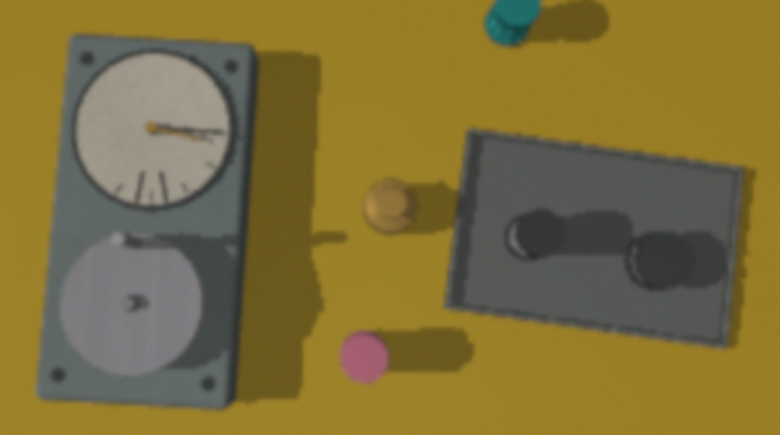

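The top crop shows the tester at left, with the spigot at crop (135,303), the post at (120,238) and the dial above it. The tall spring is at (535,235), the short one is at (660,262), and the pink and turquoise look-alikes are not meant. Measured positions: plate (500.2, 159.5), tester yaw -3.7°, tall spring (545, -109), top at z about 69.

Request:
arm_command(
  increments=[
    [[0,0,8],[20,-45,0],0.1],
    [[0,0,16],[40,-90,0],0.3],
    [[0,0,18.3],[60,-135,0],0.3],
    [[0,0,18.3],[81,-180,0],0.3],
    [[0,0,18.3],[101,-225,0],0.3],
  ],
)

```text
clock: 0.6
position: [336.2, 351.5, 230.0]
ee_rot: [-0.707, 0.024, 0.707, 0.022]
contact_force: [1.0, 1.1, 1.6]
gripper_width: 59.6
```

Request:
arm_command(
  increments=[
    [[0,0,0],[20,-45,0],0.3],
    [[0,0,0],[40,-90,0],0.3],
    [[0,0,0],[60,-135,0],0.3],
    [[0,0,0],[81,-180,0],0.3],
    [[0,0,0],[101,-225,0],0.3],
  ],
)

```text
clock: 1.1
position: [437.4, 124.5, 230.0]
ee_rot: [-0.707, 0.024, 0.707, 0.022]
contact_force: [0.9, 0.2, 0.5]
gripper_width: 59.7
```

Request:
arm_command(
  increments=[
    [[0,0,0],[22,-46,0],0.3],
    [[0,0,0],[44,-92,0],0.3],
    [[0,0,0],[66,-138,0],0.3],
    [[0,0,0],[88,-184,0],0.3],
    [[0,0,0],[107.6,-233.5,0],0.3],
  ],
)

```text
clock: 1.6
position: [542.1, -102.6, 229.6]
ee_rot: [-0.706, 0.024, 0.707, 0.022]
contact_force: [0.9, 0.3, -0.4]
gripper_width: 59.5
```

Request:
arm_command(
  increments=[
    [[0,0,0],[0,0,-40],0.3],
    [[0,0,0],[0,0,-80],0.3],
    [[0,0,0],[0,0,-90],0.3],
    [[0,0,0],[0,0,-90],0.3],
    [[0,0,0],[0,0,-90],0.3],
  ],
)

```text
clock: 2.1
position: [543.4, -102.3, 141.3]
ee_rot: [0.707, -0.024, -0.706, -0.022]
contact_force: [-0.5, -0.2, 0.4]
gripper_width: 60.0
```

```bash
cat >> h.py <<'E'
def wrist():
    """picture, world point cloud from depth, state"""
    s=readout.read_state(); im,d=imaging.get_image('wrist'); c,f=cam('wrist')
    v,u=np.mgrid[:400,:640]; x=u-c['cx']; y=v-c['cy']; r=np.hypot(x,y)+1e-9; th=r/f
    k=np.tan(th)/r; pc=np.stack([x*k*d,y*k*d,d,np.ones_like(d)],-1)
    T=np.eye(4); T[:3,:3]=R.from_quat(s['ee_rot']).as_matrix(); T[:3,3]=s['position']
    P=(pc@(T@c['T_tool_cam']).T)[...,:3]; P[(d<=0)|(th>1.4)]=np.nan
    return im,P,s,T
E
python3 - <<'E'
from h import *
im,P,s,T=wrist(); cv2.imwrite('pics/w1.png',im); print(s['position'],T[:3,:3].round(3))
m=(P[...,2]>60)&(P[...,2]<80)&(np.abs(P[...,0]-545)<30)&(np.abs(P[...,1]+109)<30)
print(circ(P[m])); v,u=np.nonzero(m); print(u.min(),u.max(),v.min(),v.max())
E
```

```text
[ 543.40667011 -102.3201261   141.28854982] [[ 0.002 -0.064 -0.998]
 [-0.003 -0.998  0.064]
 [-1.     0.003 -0.002]]
(array([ 546.7, -109.3]), 16.2, np.float64(69.3), 1435, array([ 548. , -109.1]))
304 345 187 230
```

View pics/w1.png

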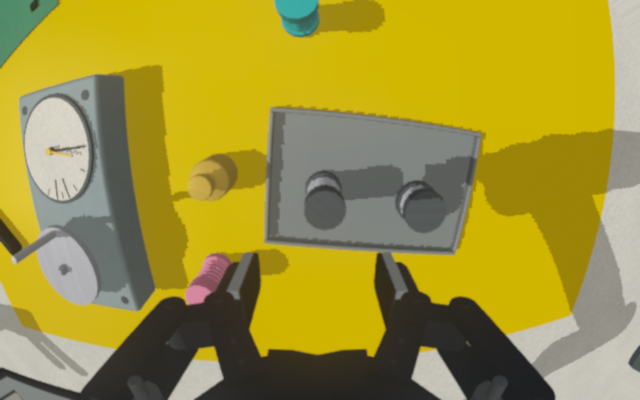

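The wrist view shows the tall spring's cap at about (325,208), clear of the jaws' width. Its position is (546.5, -109.3), top at z = 69.3, which agrees with expectation. Next I align and descend.

Request:
arm_command(
  increments=[
    [[0,0,0],[3.1,-7,-10],0.3],
    [[0,0,0],[3.1,-7,-40],0.3],
    [[0,0,0],[3.1,-7,-75],0.3],
    [[0,0,0],[3.1,-7,-101],0.3],
    [[0,0,0],[3.1,-7,-101],0.3],
  ],
)

```text
clock: 2.65
position: [544.7, -109.4, 38.1]
ee_rot: [-0.706, 0.024, 0.708, 0.022]
contact_force: [-0.0, 0.6, -0.1]
gripper_width: 60.0
```

Run:
```python
from h import *
im,P,s,T=wrist(); cv2.imwrite('pics/w2.png',im); print(s['position'],s['gripper_width'],s['contact_force'])
m=(P[...,2]>64)&(P[...,2]<74)&(np.abs(P[...,0]-545)<30)&(np.abs(P[...,1]+109)<22)
print(circ(P[m])); v,u=np.nonzero(m); print(u.min(),u.max(),v.min(),v.max())
```

```text
[ 544.74966706 -109.37001347   38.06003052] 59.95174153993539 [-0.03736404  0.6476667  -0.14392607]
(array([ 546.9, -109.2]), 16.3, np.float64(69.3), 3470, array([ 549. , -109.3]))
280 350 257 320
```

View pics/w2.png

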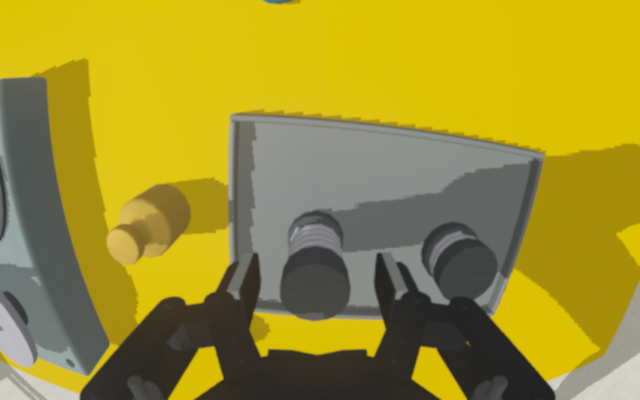

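The cap at (315,282) is between the jaws. I shift 2 mm in x and close.

Request:
arm_command(
  increments=[
    [[0,0,0],[2,0,1],0.3],
    [[0,0,0],[2,0,1],0.6],
    [[0,0,0],[2,0,1],1],
    [[0,0,0],[2,0,1],1],
    [[0,0,0],[2,0,1],1],
  ],
)

```text
clock: 3.2
position: [549.6, -109.3, 42.3]
ee_rot: [0.708, -0.023, -0.705, -0.021]
contact_force: [0.3, 1.0, 2.3]
gripper_width: 30.0
```

Request:
arm_command(
  increments=[
    [[0,0,0],[0,0,0],1],
    [[0,0,0],[0,0,0],1],
    [[0,0,0],[0,0,0],1],
    [[0,0,0],[0,0,20],1],
    [[0,0,0],[0,0,40],1],
  ],
)

```text
clock: 3.7
position: [548.3, -109.4, 81.4]
ee_rot: [0.707, -0.024, -0.707, -0.022]
contact_force: [0.8, -0.5, -1.6]
gripper_width: 30.0
```

Request:
arm_command(
  increments=[
    [[0,0,0],[0,0,30],1],
    [[0,0,0],[0,0,70],1],
    [[0,0,0],[0,0,110],1],
    [[0,0,0],[0,0,130],1],
    [[0,0,0],[0,0,130],1],
  ],
)

```text
clock: 4.2
position: [549.6, -109.4, 214.5]
ee_rot: [0.709, -0.023, -0.704, -0.022]
contact_force: [0.1, -0.0, -0.7]
gripper_width: 29.9
```

Request:
arm_command(
  increments=[
    [[0,0,0],[-9,45,0],1],
    [[0,0,0],[-17,90,0],1],
    [[0,0,0],[-25,135,0],1],
    [[0,0,0],[-34,180,0],1],
    [[0,0,0],[-42,225,0],1],
  ],
)

```text
clock: 4.7
position: [505.8, 116.8, 212.5]
ee_rot: [0.708, -0.024, -0.706, -0.021]
contact_force: [0.5, 1.0, -0.4]
gripper_width: 30.4
```

Request:
arm_command(
  increments=[
    [[0,0,0],[-4,22,0],1],
    [[0,0,0],[-7.4,44,0],1],
    [[0,0,0],[-7.4,44,0],1],
    [[0,0,0],[-7.4,44,0],1],
    [[0,0,0],[-7.4,44,0],1],
  ],
)

```text
clock: 5.2
position: [497.9, 159.9, 211.4]
ee_rot: [0.707, -0.025, -0.706, -0.021]
contact_force: [0.4, -0.1, 0.5]
gripper_width: 30.2
```

Run:
```python
from h import *
im,P,s,T=wrist(); print(s['position'],s['gripper_width'],s['contact_force']); print(T[:3,:3].round(3)); np.save('P3.npy',P); cv2.imwrite('pics/w3.png',im)
x,y,z=s['position']
m=(P[...,2]>72)&(P[...,2]<83)&(np.hypot(P[...,0]-500,P[...,1]-159.5)<60); print('plate wrist',circ(P[m]))
im2,d=imaging.get_image('scene'); Q=cloud('scene',d); np.save('Q3.npy',Q)
for lo,hi in((72,83),): q=blob(Q,(285,120,340,180),lo,hi); print('plate scene',circ(q))
im2s=im2[60:200,250:400]
cv2.imwrite('pics/c3.png',np.hstack([cv2.resize(im2s,(600,560),interpolation=2)]))
```

```text
[497.90369593 159.87220284 211.44643959] 30.225969770460544 [ 0.35792527 -0.05824114  0.53279398]
[[ 0.001 -0.065 -0.998]
 [-0.005 -0.998  0.065]
 [-1.     0.005 -0.001]]
plate wrist (array([502.6, 160.1]), 46.2, np.float64(79.4), 6436, array([506.5, 159.8]))
plate scene (array([504.2, 162.1]), 48.0, np.float64(78.2), 788, array([504.2, 155.9]))
```

View pics/w3.png

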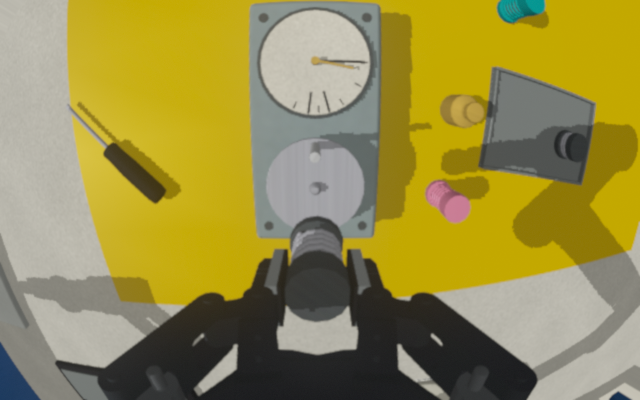

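View pics/c3.png

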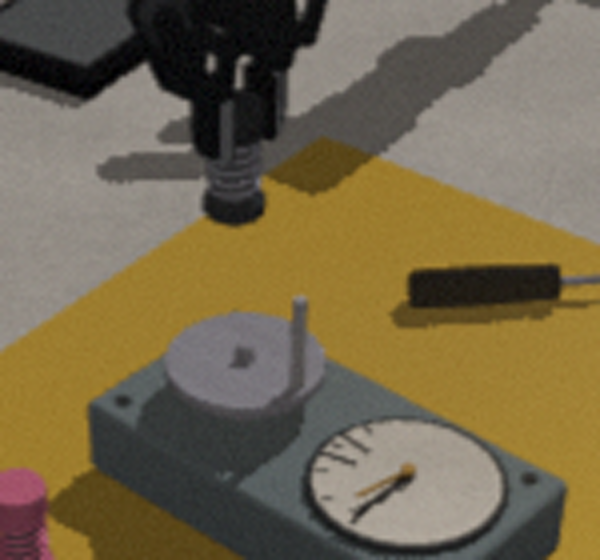

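```bash
cat >> h.py <<'E'
from scipy.optimize import least_squares
def fitc(q,r,c0):
    f=lambda c: np.hypot(q[:,0]-c[0],q[:,1]-c[1])-r
    s=least_squares(f,c0,loss='soft_l1',f_scale=.5); return s.x.round(2),round(float(np.median(np.abs(s.fun))),2)
def held(P,pos,z0):
    """axis of the held spring from its visible side at several heights; z0 = underside"""
    x,y=pos[:2]; out=[]
    near=(np.hypot(P[...,0]-x-3,P[...,1]-y)<24)
    for n,lo,hi,r in (('foot',2,8,17),('cap',48,62,16)):
        q=P[near&(P[...,2]>z0+lo)&(P[...,2]<z0+hi)]; print(n,len(q),fitc(q,r,[x,y]) if len(q)>20 else '')
    q=P[near&(P[...,2]>z0+55)]; 
    if len(q)>20:
        h,e=np.histogram(q[:,2],np.arange(z0+50,z0+85,1)); zt=e[h.argmax()]; t=q[np.abs(q[:,2]-zt-.5)<1.5]; print('top z',np.median(t[:,2]).round(1),circ(t))
    q=P[near]; q=q[np.isfinite(q[:,2])]; q=q[q[:,2]>z0-15]; print('lowest',np.percentile(q[:,2],[.2,1,3]).round(1))
E
python3 - <<'E'
from h import *
P=np.load('P3.npy'); pos=[497.9,159.9]
held(P,pos,175)
m=(P[...,2]>82.5)&(P[...,2]<92)&(np.hypot(P[...,0]-502,P[...,1]-160)<20); q=P[m]; print('spigot',len(q),q.mean(0).round(1),q.min(0).round(1),q.max(0).round(1))
m=(P[...,2]>74)&(P[...,2]<82)&(np.hypot(P[...,0]-502,P[...,1]-160)<60); q=P[m]
k=cv2.convexHull(q[:,:2].astype(np.float32))[:,0]; print('hull',fitc(k[k[:,0]>502],46,[502,160]), fitc(k,46,[502,160]))
m=(P[...,2]>100)&(P[...,2]<140)&(np.hypot(P[...,0]-540,P[...,1]-157)<20); q=P[m]; print('post',len(q),q.mean(0).round(1),q.max(0).round(1)); print(fitc(q,4,[540,157]))
E
```

```text
foot 299 (array([493.91, 159.83]), 0.36)
cap 1702 (array([494.78, 159.61]), 0.79)
top z 237.7 (array([502.8, 159.9]), 23.4, np.float64(237.7), 3008, array([496.8, 159.4]))
lowest [177.1 181.4 183.7]
spigot 112 [503.3 160.1  86.6] [497.5 155.3  83. ] [507.7 165.4  90.1]
hull (array([502.32, 160.  ]), 0.21) (array([502.52, 160.07]), 0.27)
post 159 [542.7 157.6 130.8] [545.6 161.6 139.9]
(array([541.15, 157.68]), 0.47)
```

Request:
arm_command(
  increments=[
    [[0,0,0],[8,0.2,-10],1],
    [[0,0,0],[8,0.2,-30],1],
    [[0,0,0],[8,0.2,-55],1],
    [[0,0,0],[8,0.2,-75],1],
    [[0,0,0],[8,0.2,-75],1],
  ],
)

```text
clock: 5.8
position: [504.6, 158.3, 133.5]
ee_rot: [-0.705, 0.027, 0.708, 0.021]
contact_force: [-0.2, -0.5, -1.4]
gripper_width: 30.4
```

Run:
```python
from h import *
im,P,s,T=wrist(); print(s['position'],s['gripper_width'],s['contact_force']); np.save('P4.npy',P)
im2,d=imaging.get_image('scene'); Q=cloud('scene',d)
pos=s['position']; z0=pos[2]-36.5
held(P,pos,z0)
q=P[np.hypot(P[...,0]-502,P[...,1]-160)<60]; q=q[(q[:,2]>74)&(q[:,2]<82)]
k=cv2.convexHull(q[:,:2].astype(np.float32))[:,0]; print('hull',fitc(k[k[:,0]>502],46,[502,160]),np.median(q[:,2]))
# scene: side view of foot
for lo,hi,r in((z0+2,z0+8,17),):
    g=Q[(np.hypot(Q[...,0]-502,Q[...,1]-160)<24)&(Q[...,2]>lo)&(Q[...,2]<hi)]; print('scene foot',len(g),fitc(g,r,[502,160]))
a=cv2.resize(im[150:360,210:430],None,fx=2.6,fy=2.6,interpolation=2)
b=cv2.resize(im2[80:200,265:375],None,fx=2,fy=2,interpolation=2)
c=np.zeros((a.shape[0],a.shape[1]+b.shape[1],3),np.uint8); c[:,:a.shape[1]]=a; c[:b.shape[0],a.shape[1]:]=b
cv2.imwrite('pics/w4.png',c); print(c.shape)
```

```text
[504.6384298  158.25314943 133.48632412] 30.41548991610295 [-0.19412018 -0.52032411 -1.35176787]
foot 300 (array([500.41, 158.14]), 0.44)
cap 1658 (array([501.6 , 158.01]), 0.76)
top z 159.7 (array([509.2, 158.3]), 23.5, np.float64(159.7), 2995, array([503.6, 157.8]))
lowest [ 98.8 103.5 105.6]
hull (array([502.55, 160.06]), 0.13) 79.36885048232693
scene foot 37 (array([501.55, 160.15]), 0.82)
(546, 792, 3)
```

View pics/w4.png

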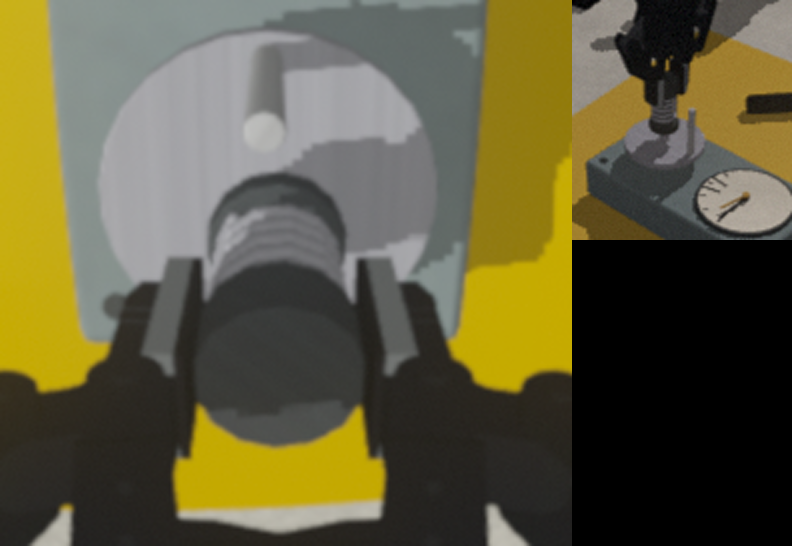

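Request:
arm_command(
  increments=[
    [[0,0,0],[1.6,1.9,0],1],
    [[0,0,0],[1.6,1.9,0],1],
    [[0,0,0],[1.6,1.9,-3],1],
    [[0,0,0],[1.6,1.9,-5],1],
    [[0,0,0],[1.6,1.9,-5],1],
  ],
)

```text
clock: 6.4
position: [508.1, 161.4, 131.6]
ee_rot: [0.707, -0.025, -0.706, -0.021]
contact_force: [-0.1, -1.1, -0.4]
gripper_width: 30.3
```

```bash
cat > chk.py <<'E'
from h import *
import sys
im,P,s,T=wrist(); print(s['position'],s['gripper_width'],s['contact_force'].round(2),s['clock'])
pos=s['position']; held(P,pos,float(sys.argv[1]) if len(sys.argv)>1 else pos[2]-37.5)
q=P[np.hypot(P[...,0]-502,P[...,1]-160)<60]; q=q[(q[:,2]>70)&(q[:,2]<82)]
k=cv2.convexHull(q[:,:2].astype(np.float32))[:,0]; print('hull',fitc(k[k[:,0]>502],46,[502,160]),np.median(q[:,2]))
cv2.imwrite('pics/last.png',im)
E
python3 chk.py
```

```text
[508.14442815 161.39521456 131.62900471] 30.29421301128727 [-0.14 -1.12 -0.36] 6.4
foot 193 (array([504.42, 161.39]), 0.21)
cap 1432 (array([505.07, 161.11]), 0.66)
top z 157.9 (array([513. , 161.4]), 23.4, np.float64(157.9), 2996, array([507. , 160.8]))
lowest [79.2 79.3 79.7]
hull (array([502.65, 159.82]), 0.16) 79.35942288320629
```

Request:
arm_command(
  increments=[
    [[0,0,0],[-1.0,-0.7,-1],1],
    [[0,0,0],[-2,-1.4,-2],1],
    [[0,0,0],[-2,-1.4,-3],1],
    [[0,0,0],[-2,-1.4,-3],1],
    [[0,0,0],[-2,-1.4,-3],1],
  ],
)

```text
clock: 6.95
position: [506.3, 160.0, 128.7]
ee_rot: [0.707, -0.025, -0.706, -0.021]
contact_force: [1.1, -0.8, -0.7]
gripper_width: 30.3
```

```bash
python3 chk.py; python3 chk.py | head -1
```

```text
[506.26277574 160.03226466 128.72296843] 30.298711191036976 [ 1.11 -0.8  -0.73] 6.95
foot 178 (array([502.57, 159.95]), 0.25)
cap 1429 (array([503.19, 159.7 ]), 0.66)
top z 154.9 (array([511., 160.]), 23.4, np.float64(154.9), 3020, array([505.1, 159.6]))
lowest [78.2 78.7 79.1]
hull (array([502.54, 160.13]), 0.15) 79.33586229909396
[506.31861997 160.06462962 128.76971231] 29.716823706711455 [ 0.79  1.19 -0.41] 7.0
```

Request:
arm_command(
  increments=[
    [[0,0,0],[0,0,-1],1],
    [[0,0,0],[0,0,-2.5],1],
    [[0,0,0],[0,0,-4],1],
    [[0,0,0],[0,0,-5],1],
    [[0,0,0],[0,0,-5],1],
  ],
)

```text
clock: 7.55
position: [506.2, 160.0, 123.5]
ee_rot: [0.707, -0.025, -0.706, -0.021]
contact_force: [0.6, 0.2, -0.3]
gripper_width: 29.9
```

```bash
python3 chk.py
```

```text
[506.18231974 160.00130082 123.51645869] 29.935752874775037 [ 0.56  0.19 -0.27] 7.55
foot 164 (array([502.41, 159.91]), 0.2)
cap 1416 (array([503.13, 159.72]), 0.66)
top z 149.7 (array([510.7, 160. ]), 23.5, np.float64(149.7), 3010, array([505.1, 159.4]))
lowest [78.1 78.6 79.1]
hull (array([502.6 , 160.02]), 0.11) 79.33287238127545
```

Request:
arm_command(
  increments=[
    [[0,0,0],[0,0,-1],1],
    [[0,0,0],[0,0,-2],1],
    [[0,0,0],[0,0,-3.5],1],
    [[0,0,0],[0,0,-5],1],
    [[0,0,0],[0,0,-5],1],
  ],
)

```text
clock: 8.1
position: [506.1, 159.9, 118.3]
ee_rot: [0.707, -0.025, -0.706, -0.021]
contact_force: [-0.1, 0.8, -0.2]
gripper_width: 30.6
```

```bash
python3 chk.py
```

```text
[506.09505074 159.94105386 118.34489813] 30.590793981636153 [-0.1   0.81 -0.18] 8.1
foot 131 (array([502.29, 159.9 ]), 0.2)
cap 1413 (array([503.06, 159.63]), 0.67)
top z 144.6 (array([510.5, 160. ]), 23.5, np.float64(144.6), 3015, array([505. , 159.5]))
lowest [78.1 78.7 79.1]
hull (array([502.62, 159.96]), 0.12) 79.32824796661146
```

Request:
arm_command(
  increments=[
    [[0,0,0],[0,0,-1],1],
    [[0,0,0],[0,0,-1],1],
    [[0,0,0],[0,0,-1],0.5],
    [[0,0,0],[0,0,-1],0.3],
    [[0,0,0],[0,0,-1],0.2],
  ],
)

```text
clock: 8.65
position: [506.3, 160.0, 117.7]
ee_rot: [0.707, -0.025, -0.706, -0.021]
contact_force: [-0.6, 0.0, -0.3]
gripper_width: 68.0
```

```bash
python3 chk.py; cp pics/last.png pics/w5.png
```

```text
[506.31896767 160.04797928 117.67246881] 68.03415600468139 [-0.57  0.03 -0.26] 8.65
foot 150 (array([502.3 , 160.04]), 0.24)
cap 911 (array([502.51, 160.12]), 0.24)
top z 143.4 (array([503.3, 160.2]), 16.2, np.float64(143.4), 2820, array([504.2, 160.1]))
lowest [78.1 78.6 79. ]
hull (array([502.49, 160.16]), 0.1) 79.36350398256042
```

View pics/w5.png

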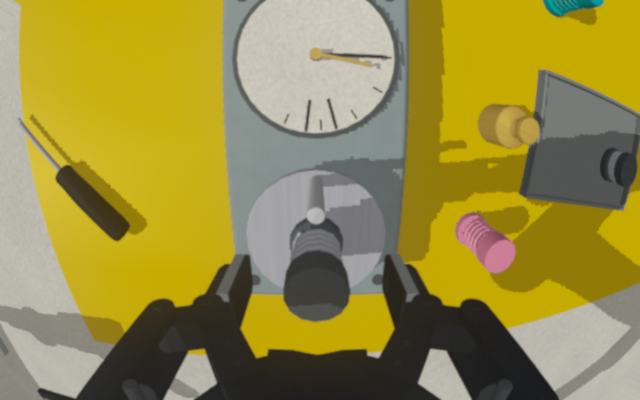

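Released: the cap top is 64.0 mm above the plate and the axis is within 0.3 mm of the plate centre, so the spring is fully seated. I raise, shut the fingers and centre.

Request:
arm_command(
  increments=[
    [[0,0,0],[0,0,15],0.2],
    [[0,0,0],[0,0,35],0.2],
    [[0,0,0],[-4,0,50],0.2],
    [[0,0,0],[-4,0,50],1],
    [[0,0,0],[-4,0,50],1],
  ],
)

```text
clock: 9.2
position: [502.1, 160.0, 167.4]
ee_rot: [0.707, -0.025, -0.706, -0.021]
contact_force: [-0.5, 0.8, -0.4]
gripper_width: 40.1
```

Request:
arm_command(
  increments=[
    [[0,0,0],[0,0,0],1],
    [[0,0,0],[0,0,0],1],
    [[0,0,0],[0,0,0],1],
    [[0,0,0],[0,0,0],1],
    [[0,0,0],[0,0,0],1],
  ],
)

```text
clock: 9.7
position: [502.1, 160.0, 167.2]
ee_rot: [0.707, -0.025, -0.706, -0.021]
contact_force: [-1.0, -0.4, -0.0]
gripper_width: -0.1
```

Run:
```python
from h import *
F=[]
for i in range(3):
    im,P,s,T=wrist(); F.append(s['contact_force']); print(s['position'].round(2),s['gripper_width'],F[-1].round(2),s['wrist_torque'].round(3))
q=P[(P[...,2]>140)&(P[...,2]<147)&(np.hypot(P[...,0]-502,P[...,1]-160)<25)]; print(circ(q))
q=P[(P[...,2]>155)&(P[...,2]<190)&(np.hypot(P[...,0]-502,P[...,1]-160)<40)]; print('tips',len(q),q.min(0),q.max(0))
cv2.imwrite('pics/w6.png',im)
```

```text
[502.07 160.   167.17] -0.0870913596739785 [-1.04 -0.36 -0.03] [ 0.046  0.026 -0.041]
[502.07 159.98 167.26] -0.14785292025504676 [-0.17  0.36  0.67] [ 0.007 -0.002 -0.022]
[502.08 160.02 167.33] 0.0020918581290415203 [-0.42  0.11 -0.13] [0.029 0.043 0.015]
(array([503.2, 160.1]), 15.9, np.float64(143.3), 1558, array([506.8, 159.9]))
tips 912 [507.74623914 145.04491893 171.93114614] [514.85580892 172.74595358 189.98899871]
```

View pics/w6.png

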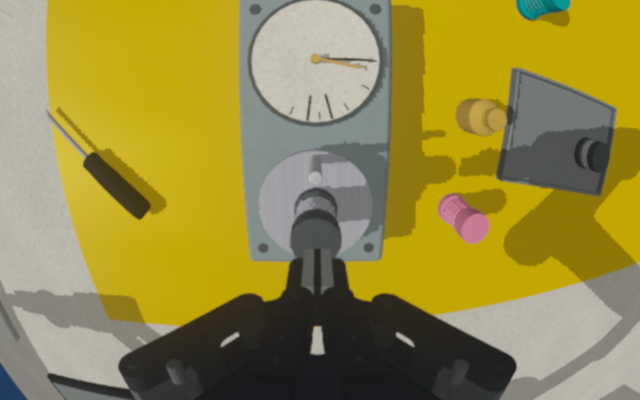

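The shut fingertips at (317,260) are above the cap, and the brass needle starts low. I descend to near contact.

Request:
arm_command(
  increments=[
    [[0,0,0],[0,0,-8],1],
    [[0,0,0],[0,0,-16],1],
    [[0,0,0],[0,0,-21],1],
    [[0,0,0],[0,0,-22],1],
    [[0,0,0],[0,0,-22],1],
  ],
)

```text
clock: 10.35
position: [502.0, 159.9, 145.0]
ee_rot: [0.707, -0.025, -0.706, -0.021]
contact_force: [0.4, -0.4, 0.3]
gripper_width: 0.1
```

```bash
cat > pr.py <<'E'
from h import *
F=[];Z=[];C=[];L=[]
for i in range(5):
    im,P,s,T=wrist(); F.append(s['contact_force']); Z.append(s['position'])
    r=np.hypot(P[...,0]-502.4,P[...,1]-160.1); z=P[...,2]
    C.append(np.median(z[(r<18)&(z>118)&(z<148)&(P[...,0]>512)]) )
    g=z[(r<45)&(r>24)&(z>58)&(z<86)]; L.append(np.median(g))
print('t',s['clock'],'F',np.mean(F,0).round(2),np.array(F)[:,2].round(1),'pos',np.mean(Z,0).round(2),'rot',s['ee_rot'].round(3))
q=P[(r<18)&(z>np.median(C)-3)&(z<np.median(C)+6)]; h,e=np.histogram(q[:,2],np.arange(110,150,.25)); zt=e[h.argmax()]; t=np.median(q[np.abs(q[:,2]-zt)<.8][:,2])
print('cap',round(t,2),'plate',np.mean(L).round(2),'diff',round(t-np.mean(L),2))
cv2.imwrite('pics/dial.png',im)
E
python3 pr.py
```

```text
t 10.55 F [ 0.01 -0.11  0.  ] [ 0.3  0.4  0.2 -0.3 -0.6] pos [502.21 160.06 145.43] rot [ 0.707 -0.025 -0.706 -0.022]
cap 143.28 plate 79.38 diff 63.9
```

Request:
arm_command(
  increments=[
    [[0,0,0],[0,0,-1],1],
    [[0,0,0],[0,0,-2],1],
    [[0,0,0],[0,0,-3],1],
    [[0,0,0],[0,0,-4],1],
    [[0,0,0],[0,0,-5],1],
  ],
)

```text
clock: 11.1
position: [502.3, 160.1, 140.6]
ee_rot: [0.707, -0.025, -0.706, -0.022]
contact_force: [-0.5, -0.3, 1.5]
gripper_width: -0.1
```

```bash
python3 pr.py
```

```text
t 11.3 F [-0.39 -0.34  1.47] [1.5 1.2 2.3 1.2 1.2] pos [502.28 160.12 140.66] rot [ 0.707 -0.025 -0.706 -0.022]
cap 141.65 plate 78.17 diff 63.47
```

Request:
arm_command(
  increments=[
    [[0,0,0],[0,0,-1],1],
    [[0,0,0],[0,0,-2],1],
    [[0,0,0],[0,0,-3],1],
    [[0,0,0],[0,0,-3],1],
    [[0,0,0],[0,0,-3],1],
  ],
)

```text
clock: 11.85
position: [502.5, 160.2, 138.4]
ee_rot: [0.708, -0.025, -0.706, -0.022]
contact_force: [-3.1, 0.2, 5.5]
gripper_width: 0.2
```

```bash
python3 pr.py
```

```text
t 12.05 F [-1.7  -0.42  5.34] [5.5 5.5 4.5 5.1 6.1] pos [502.55 160.2  138.42] rot [ 0.708 -0.025 -0.706 -0.022]
cap 139.53 plate 77.42 diff 62.12
```

Request:
arm_command(
  increments=[
    [[0,0,0],[-0.2,0,-1],1],
    [[0,0,0],[-0.3,0,-2],1],
    [[0,0,0],[-0.3,0,-3],1],
    [[0,0,0],[-0.3,0,-3],1],
    [[0,0,0],[-0.3,0,-3],1],
  ],
)

```text
clock: 12.6
position: [502.7, 160.3, 136.8]
ee_rot: [0.708, -0.025, -0.705, -0.021]
contact_force: [-2.9, -0.1, 9.3]
gripper_width: 0.3
```

```bash
python3 pr.py
```

```text
t 12.8 F [-2.45 -0.42  9.09] [9.3 9.  9.  9.2 9. ] pos [502.73 160.28 136.79] rot [ 0.708 -0.025 -0.705 -0.021]
cap 138.0 plate 76.85 diff 61.15
```

Request:
arm_command(
  increments=[
    [[0,0,0],[-0.5,0,-2],1],
    [[0,0,0],[-0.5,0,-3],1],
    [[0,0,0],[-0.5,0,-4],1],
    [[0,0,0],[-0.5,0,-4],1],
    [[0,0,0],[-0.5,0,-4],1],
  ],
)

```text
clock: 13.35
position: [503.0, 160.4, 135.0]
ee_rot: [0.709, -0.024, -0.704, -0.021]
contact_force: [-3.6, -1.3, 12.7]
gripper_width: -0.1
```

```bash
python3 pr.py
```

```text
t 13.55 F [-3.17 -0.78 12.28] [12.7 11.8 12.7 12.4 11.8] pos [502.98 160.39 134.97] rot [ 0.709 -0.024 -0.704 -0.021]
cap 136.07 plate 76.23 diff 59.84
```

Request:
arm_command(
  increments=[
    [[0,0,0],[-0.5,0,-2.5],1],
    [[0,0,0],[-0.5,0,-3.3],1],
    [[0,0,0],[-0.5,0,-3.8],1],
    [[0,0,0],[-0.5,0,-3.8],1],
    [[0,0,0],[-0.5,0,-3.8],1],
  ],
)

```text
clock: 14.1
position: [503.3, 160.5, 133.8]
ee_rot: [0.71, -0.024, -0.703, -0.021]
contact_force: [-4.2, -1.2, 14.6]
gripper_width: 0.1
```

```bash
python3 pr.py; python3 pr.py; python3 -c "
import cv2; im=cv2.imread('pics/dial.png'); cv2.imwrite('pics/d7.png',cv2.resize(im[0:330,180:440],None,fx=1.8,fy=1.8,interpolation=2))"
```

```text
t 14.3 F [-4.16 -0.69 14.64] [14.6 14.2 15.5 13.8 15.1] pos [503.3  160.47 133.81] rot [ 0.71  -0.024 -0.703 -0.021]
cap 134.69 plate 75.82 diff 58.87
t 14.55 F [-4.12 -1.4  14.67] [14.2 15.  15.1 14.8 14.2] pos [503.3  160.47 133.82] rot [ 0.71  -0.024 -0.703 -0.021]
cap 134.97 plate 75.84 diff 59.14
```

View pics/d7.png

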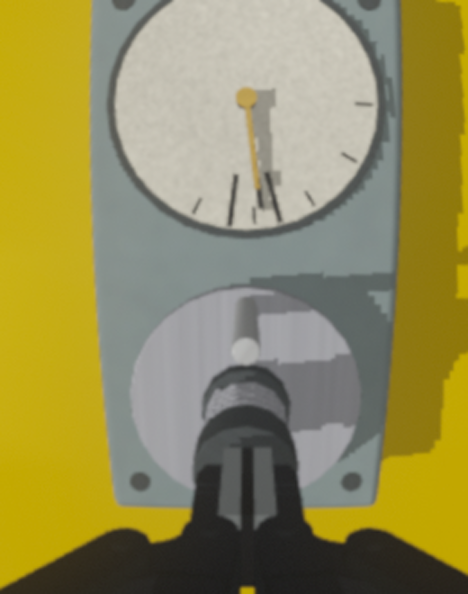

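The brass and black needles at (258,185) lie between the long ticks (about 14 N), the force reads 14.7 N and the cap is about 59 mm above the plate. I hold another 1.25 s on the same target, then ease off.

```bash
for i in 1 2 3 4 5; do python3 pr.py; done
```

```text
t 14.8 F [-4.02 -1.1  14.49] [13.9 14.2 14.7 14.5 15.2] pos [503.3  160.47 133.82] rot [ 0.71  -0.024 -0.703 -0.021]
cap 134.85 plate 75.83 diff 59.01
t 15.05 F [-4.04 -0.69 14.61] [14.5 14.3 13.7 16.  14.6] pos [503.29 160.47 133.82] rot [ 0.71  -0.024 -0.703 -0.021]
cap 134.81 plate 75.83 diff 58.99
t 15.3 F [-4.36 -1.56 14.49] [14.  14.7 14.9 14.3 14.5] pos [503.31 160.47 133.83] rot [ 0.71  -0.024 -0.703 -0.021]
cap 134.8 plate 75.84 diff 58.96
t 15.55 F [-4.3  -1.28 14.42] [14.1 15.3 14.2 14.8 13.7] pos [503.3  160.47 133.81] rot [ 0.71  -0.024 -0.703 -0.021]
cap 134.82 plate 75.83 diff 58.99
t 15.8 F [-4.26 -1.28 14.67] [15.5 14.5 14.7 14.2 14.4] pos [503.31 160.47 133.82] rot [ 0.71  -0.024 -0.703 -0.021]
cap 134.82 plate 75.83 diff 58.99
```

Request:
arm_command(
  increments=[
    [[0,0,0],[-0.2,0,-2],1],
    [[0,0,0],[-0.2,0,-1],1],
    [[0,0,0],[-0.4,0,0],1],
    [[0,0,0],[-0.6,0,1],1],
    [[0,0,0],[-0.8,0,2],1],
  ],
)

```text
clock: 16.35
position: [502.9, 160.4, 137.3]
ee_rot: [0.711, -0.023, -0.703, -0.021]
contact_force: [-1.4, -0.7, 7.0]
gripper_width: 0.1
```

```bash
python3 pr.py
```

```text
t 16.55 F [-2.15 -0.61  7.47] [7.  7.7 7.3 8.4 7.1] pos [502.86 160.44 137.21] rot [ 0.71  -0.023 -0.703 -0.021]
cap 138.09 plate 76.98 diff 61.1
```

Now I ease off slowly and then clear upward.

Request:
arm_command(
  increments=[
    [[0,0,0],[-0.3,0,1],1],
    [[0,0,0],[-0.5,0,2],1],
    [[0,0,0],[-0.6,0,3],1],
    [[0,0,0],[-0.6,0,4],1],
    [[0,0,0],[-0.6,0,5],1],
  ],
)

```text
clock: 17.1
position: [502.1, 160.4, 141.6]
ee_rot: [0.71, -0.024, -0.703, -0.021]
contact_force: [-0.9, -0.6, 0.8]
gripper_width: 0.1
```

Request:
arm_command(
  increments=[
    [[0,0,0],[0,0,2],1],
    [[0,0,0],[0,0,6],1],
    [[0,0,0],[0,0,15],1],
    [[0,0,0],[0,0,30],1],
    [[0,0,0],[0,0,45],1],
  ],
)

```text
clock: 17.6
position: [502.1, 160.4, 187.6]
ee_rot: [0.71, -0.024, -0.703, -0.021]
contact_force: [0.2, 0.1, -1.2]
gripper_width: -0.2
```

Request:
arm_command(
  increments=[
    [[0,0,0],[0,0,20],1],
    [[0,0,0],[0,0,30],1],
    [[0,0,0],[0,0,30],1],
    [[0,0,0],[0,0,30],1],
    [[0,0,0],[0,0,30],1],
  ],
)

```text
clock: 18.1
position: [501.5, 160.1, 216.5]
ee_rot: [0.71, -0.024, -0.704, -0.02]
contact_force: [0.2, -0.5, 0.3]
gripper_width: 0.4
```

```bash
python3 chk.py 78; python3 -c "
import cv2; im=cv2.imread('pics/last.png'); cv2.imwrite('pics/d8.png',cv2.resize(im[0:330,180:440],None,fx=1.8,fy=1.8,interpolation=2))"
```

```text
[501.53307264 160.09200966 216.49460294] 0.361831444096975 [ 0.17 -0.51  0.31] 18.1
foot 171 (array([504.08, 160.5 ]), 2.54)
cap 182 (array([502.4 , 160.02]), 0.23)
top z 143.4 (array([502.8, 160.2]), 16.2, np.float64(143.4), 1267, array([503.3, 160. ]))
lowest [78.3 78.9 79.8]
hull (array([502.46, 160.18]), 0.14) 79.36355471721026
```

View pics/d8.png

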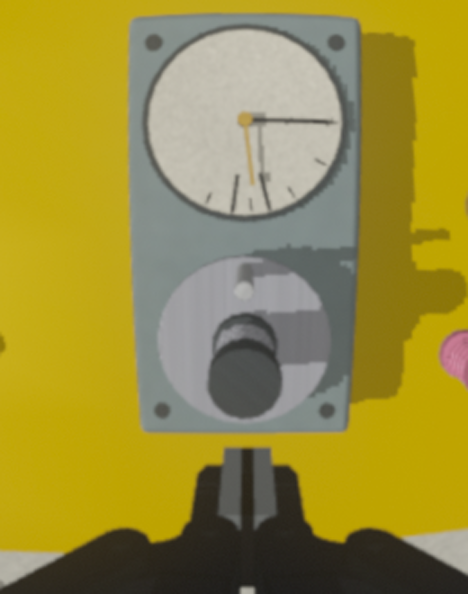

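The brass needle at (253,185) rests between the two long ticks, and the black needle is back at zero. The spring stands free: its top is 64.0 mm above the plate and it is centred. I hand in.

```bash
python3 -c "
from bench import arm; print(arm.job_done())"
```

```text
the job is handed in; nothing more can be done
None
```

I seated the tall spring over the spigot, released it, pressed its cap to about 14.6 N with the shut fingertips, then eased off and handed the job in at about 18 s. The hand-in gives no verdict.

- **Seating:** After release the cap top stood 64.0 mm above the plate, with the axis within about 0.3 mm of the plate centre.
- **Pressing:** The force averaged 14.4 to 14.7 N, with noisy single readings up to 16.0 N. It was held for about 1.7 s with the cap about 59.0 mm above the plate, level with the post.
- **Side force:** About 4 N of sideways force built up on the tool under load. The spring was not shifted by it.
- **Final check:** The spring stands free and uncompressed, 64.0 mm high and within about 0.2 mm of centre. The black needle is back at zero, and the drag needle reads about 14 N, between the long ticks.
- **One poor measurement:** The last side-fit of the foot ring was unreliable (residual 2.5 mm, from the steep high view). I relied on the cap and height checks, which agree.

I did not touch the dial, the other spring, the weight or the bottle.

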